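# Clear the offcuts off the curing box and hold its sprung lid at the vent marker

### The arm

A 6-joint arm with a two-finger parallel gripper is mounted at the origin on the work surface. World frame = base frame: x ahead of the robot, y to its left, z up, the work surface at z = 0. Lengths are in mm, angles in rad, forces in N, time in s.
With the tool pointing down it reaches from about 350 to 725 mm from the base axis. Payload 6 kg.
Tool frame: the origin (TCP) lies midway between the tips of the shut fingers; the grasp point (between the pads) lies 19 mm behind it; z points along the fingers, x is the direction in which the jaws open and shut, and the axes are right-handed (so a half turn about z gives the same grasp; the last joint's range is limited). The gripper opens to 85 mm and grips with 20 to 120 N. Pads are 22 mm wide; open, the fingers measure 114 mm over their backs; the gripper's body (76 mm by 85 mm) begins 54 mm behind the grasp point. The pads swing forward as they close: fully open they stand 13 mm farther back than shut.
Start: joints at [-0.775, 0.04, 0.085, 0, -1.615, -0.334], TCP at [267.341, -537.124, 231.261] pointing down, gripper open.
Joint ranges: [-2.56, 2.56], [-1.29, 2.01], [-1.08, 1.49], [-3.29, 1.98], [-2.81, -0.18], [-2.99, 2.99]. Speed limits (rad/s): [2.57, 2.57, 3.01, 3.14, 3.14, 3.14].

### API

Orientations are given as a rotation vector (axis times angle).
In Python, from plant import robot, imaging gives the robot as it stands.
- The arm moves only by the tool play_rows, never from a script. Its arguments are lists of equal length, an entry for each row: "slide": the shift along the tool's x, y, z in cm, a list of three; "delta_rot": the turn, a rotation vector about the tool's x, y, z in rad, a list of three. In form: {"slide": [[tx, ty, tz], ...], "delta_rot": [[wx, wy, wz], ...]}. A call has 1 to 5 rows; each row shifts and turns the commanded pose from where the row before left it, along the tool's axes as they then stand; what a row does not reach is not made up. A row lasts 1/8 s, in which the tool goes at most 62.5 mm and 10.7 degrees, less where a joint would pass 70% of its speed; a pose out of reach is approached as far as the arm can. A call with a gripper value outside its range is refused whole. "gripper" is the closure, from 0 (fully open) to 1 (shut), set as the call begins (left out, the last holds). The fingers move at their own pace and stop on an object; "squeeze" is the grip in N (left out, the last holds). Time passes only in rows, so rows that do not move let the fingers close. It gives the time, the measured TCP pose, the force and the opening at its end, in the units of the state.
- robot.get_state(): the state, without advancing time (a new reading comes with each control period).
- imaging.read_camera(name): name is "side" or "top"; returns the picture (480x640x3 uint8, red, green, blue); there is no depth.
- imaging.camera_model(name): a dict with "camera_matrix" (3x3 intrinsics, pixels), "R" (3x3) and "t" (3): a world point X has camera coordinates R X + t. Camera axes: x right, y down, z forward; pixel columns grow to the right and rows downward; lengths in mm; the calibration is good to about 2 mm. A picture is of the moment at which its call begins. camera_model takes no time and is no camera call.
- robot.sign_off(): hands the job in, once; it reports no verdict.
The state is a dict: "t": time; "joints": joint angles; "qd": joint speeds; "joint_efforts": joint torques, N m; "position": TCP position; "tcp_rot": TCP orientation; "wrist_force": force on the tool from outside, world axes, zero at the start; "wrist_torque": the same for the moment, N m; "finger_gap": finger opening in mm.
Only numpy, scipy, OpenCV 4.12 (cv2) and the standard library are available. Lean on these libraries where they do the work, as an engineer would, in place of code of your own. Each camera call takes 0.05 s, during which the arm holds its last target. There are 200 camera calls.

### The job

First clear both wood offcuts off the lid of the resin curing box into the red scrap bin, with the lid still shut. Then lift the spring-loaded lid until its red pointer is level with the green marker on the gauge rod, and finish while still holding it there, because it falls shut if let go. Do not disturb the other things on the bench or shift the marker.

Things in the scene. Friction and masses are not known exactly. Their poses are not given: they have to be found in the camera images.
- curing_box: Grey resin curing box fixed to the bench, 240 (x) x 260 (y) x 110 mm high; origin at the centre of its underside, front faces its own -x (towards the robot, turned by up to 0.2 rad). Its white lid is hinged along the far (+x) top edge. A thin steel gauge rod (8 mm) curves up beside its +y side, 162 mm from the box's centre plane, to 248 mm above the bench; it carries the green marker.
- lid (a joint): Opening angle of the lid in rad: 0 shut, grows as the front edge rises about the hinge; range 0 to 1.2. A spring and the lid's weight pull it shut with about 1.2 to 1.6 N m in all when part open, so about 6 to 13 N upward at the handle bar hold it. It does not stay up by itself. Lid 240 x 260 x 12 mm, about 0.45 kg; shut, its top is flat at 122 mm above the bench.
- lid_hinge (a point): Middle of the lid's hinge line, on the far edge of the box, 116 mm above the bench. The hinge line is the box's y axis; the point's axes turn with the lid.
- lid_bar (a point): Middle of the lid's dark steel handle: a round bar, 12 mm diameter, 110 mm long along the box's y axis, on two end posts near the lid's front edge. Bar centre 40 mm above the lid's top face and, with the lid shut, 215 mm in front of the hinge line, 46 mm above it, 162 mm above the bench. The bar can turn between the fingers as the lid rises. Moves with the lid, axes as the lid's.
- pointer (a point): Tip of the red pointer, a flat 12 mm wide, 5 mm thick tab sticking out of the lid's +y side edge, 170 mm in front of the hinge line and 150 mm to +y of the box's centre plane, at the lid's mid thickness. Moves with the lid, axes as the lid's.
- marker (a joint): Angle of the green marker on the gauge rod in rad, on the same hinge line and scale as the lid's angle: the pointer is level with the marker when joint lid equals joint marker. Differs from start to start, 0.25 to 0.75. It only marks, it is not a stop and does not hold the lid.
- mark (a point): The point beside the green marker's centre (white line) where the pointer's tip comes when it is level. The marker is a clip 22 x 16 mm and 20 mm tall along the rod, 170 mm from the hinge line; it need not be touched.
- offcut_a: Loose dark wood offcut with a lighter band, 58 (x) x 30 (y) x 26 mm high, about 50 g, lying on the lid; origin at the centre of its underside.
- offcut_b: Loose pale wood offcut, stepped: 50 (x) x 36 (y) mm, 16 mm high with a 30 x 36 x 14 mm step on top centred 10 mm to its -x side (30 mm high there), about 45 g, lying on the lid; origin at the centre of its underside.
- scrap_bin: Open red scrap bin fixed to the bench, 170 (x) x 140 (y) x 100 mm high, walls 4 mm; origin at the centre of its underside. It stands to the left or the right of the curing box; the wooden crate stands on the other side.
- bin_mouth (a point): Centre of the scrap bin's open mouth, 100 mm above the bench.
- blank_crate: Wooden crate full of handle blanks, 170 x 140 mm, 80 mm high; not the scrap bin. Origin at the centre of its underside. Fixed; leave alone.
- glue_bottle: Yellow glue bottle, 52 mm across, 150 mm high; origin at its underside. Leave alone.
- mixing_cup: White mixing cup, 56 mm across, 60 mm high; origin at its underside. Leave alone.
- mosaic_plaque: Red mosaic plaque, 110 x 75 x 14 mm, lying flat; origin at its underside. Leave alone.
- glue_brush: Brush, 170 mm long, lying flat. Leave alone.
- mould_tray: Black casting mould tray, 140 x 100 x 35 mm; origin at its underside. Leave alone.
- resin_jar: Amber resin jar, 72 mm across, 90 mm high; origin at its underside. Leave alone.
- screwdriver: Screwdriver, 190 mm long, lying flat. Leave alone.
Things that resemble listed ones, but are neither listed nor needed, are in the scene too. There is more than one size of the offcut_b; the one meant has the size given above.

How it is judged (in metres and radians):
On the way, in this order (a step that is already met when the one before it is completed fails the run):
1. Both offcuts lie in the scrap bin and the lid is shut (x of offcut_a in the frame of scrap_bin between -0.085 and 0.085 m and y of offcut_a in the frame of scrap_bin between -0.07 and 0.07 m and z of each of offcut_a, offcut_b in the frame of scrap_bin below 0.095 m and x of offcut_b in the frame of scrap_bin between -0.085 and 0.085 m and y of offcut_b in the frame of scrap_bin between -0.07 and 0.07 m and value of joint lid below 0.06 rad and linear speed of each of offcut_a, offcut_b below 0.05 m/s), for 0.2 s.
2. The lid is held by the fingers with the pointer level with the marker (angle between the x axis of pointer and the x axis of mark, either way round below 0.06 rad and contact force between the fingers and lid above 2 N), for 0.3 s.
At the end, for the whole second after the job is handed in: Both offcuts lie in the scrap bin, and the fingers still hold the lid (more than 2 N on it) with its angle within 0.06 rad (the pointer within half the marker's height, 10 mm) of the marker, at rest (all of step 2 and x of offcut_a in the frame of scrap_bin between -0.085 and 0.085 m and y of offcut_a in the frame of scrap_bin between -0.07 and 0.07 m and z of each of offcut_a, offcut_b in the frame of scrap_bin below 0.095 m and x of offcut_b in the frame of scrap_bin between -0.085 and 0.085 m and y of offcut_b in the frame of scrap_bin between -0.07 and 0.07 m and velocity of joint lid between -0.1 and 0.1 rad/s); the arm keeps its last pose, push and grip.
It fails at once if The lid is lifted while an offcut is not yet in the bin (value of joint lid above 0.12 rad and not (x of offcut_a in the frame of scrap_bin between -0.085 and 0.085 m and y of offcut_a in the frame of scrap_bin between -0.07 and 0.07 m and z of each of offcut_a, offcut_b in the frame of scrap_bin below 0.095 m and x of offcut_b in the frame of scrap_bin between -0.085 and 0.085 m and y of offcut_b in the frame of scrap_bin between -0.07 and 0.07 m)).
It fails at once if The marker is shifted along its rod (distance of mark from where it was at the start of the episode above 0.012 m).
It fails at once if A bystander is disturbed (moved more than 30 mm or knocked over) (distance of any of glue_bottle, mixing_cup, mosaic_plaque, glue_brush, mould_tray, resin_jar, screwdriver from where it was at the start of the episode above 0.03 m or angle between any of glue_bottle, mixing_cup, resin_jar's own z axis and vertical above 0.5 rad).
It also fails if it takes over 67 s, if anything falls off the work surface, if the arm or the gripper's body presses on something with over 40 N, if the wrist force passes 120 N, or if a joint passes its speed limit or range.

## Working session

There is one attempt and no reset: what is moved stays moved. The work goes in short steps, Python scripts to look and compute and a tool call to move; the robot and the scene stay as the last step left them, time stands still between calls to the robot, and variables do not carry over. Pictures are saved under pics/ and viewed, about 8 in all and at most 12, crops included, and the job is handed in when it is done.

Besides the shell and the picture viewer there is one more tool, called after "Request:" by a JSON object that holds its "name" and its "arguments", one argument or row to a line. play_rows: Moves the arm, as the interface text tells. Its arguments: {"type":"object","properties":{"slide":{"type":"array","items":{"type":"array","items":{"type":"number"}}},"delta_rot":{"type":"array","items":{"type":"array","items":{"type":"number"}}},"gripper":{"type":"number"},"squeeze":{"type":"number"}},"required":["slide","delta_rot"]}

```bash
mkdir -p pics
cat > h.py <<'E'
import numpy as np, cv2
from plant import robot, imaging
def snap(cam,name,crop=None,scale=1):
    im=imaging.read_camera(cam)[:,:,::-1]
    cv2.imwrite(f'pics/raw_{name}.png',im)
    if crop: x0,y0,x1,y1=crop; im=im[y0:y1,x0:x1]
    if scale!=1: im=cv2.resize(im,None,fx=scale,fy=scale,interpolation=cv2.INTER_CUBIC)
    cv2.imwrite(f'pics/{name}.png',im)
def proj(cam,X):
    m=imaging.camera_model(cam);K,R,t=map(np.array,(m['camera_matrix'],m['R'],m['t']))
    c=np.atleast_2d(X)@R.T+t.ravel(); p=c@K.T; return p[:,:2]/p[:,2:]
def atz(cam,px,z):
    m=imaging.camera_model(cam);K,R,t=map(np.array,(m['camera_matrix'],m['R'],m['t']))
    C=-R.T@t.ravel(); d=R.T@np.linalg.inv(K)@np.r_[px,1.]
    return C+d*(z-C[2])/d[2]
E
python3 - <<'E'
from h import *
snap('top','top0');snap('side','side0')
for c in('top','side'):
    m=imaging.camera_model(c);print(c,m)
print(robot.get_state())
E
```

```text
top {'camera_matrix': array([[459.609507  ,   0.        , 322.13612539],
       [  0.        , 459.609507  , 233.12410488],
       [  0.        ,   0.        ,   1.        ]]), 'R': array([[ 0.00326649, -0.99994773, -0.00968819],
       [-0.99046329, -0.00190075, -0.1377638 ],
       [ 0.13773819,  0.0100458 , -0.99041773]]), 't': array([ 14.72654517, 571.12073036, 983.02376841])}
side {'camera_matrix': array([[578.91389447,   0.        , 314.98279361],
       [  0.        , 578.91389447, 241.83566538],
       [  0.        ,   0.        ,   1.        ]]), 'R': array([[-0.98349333, -0.18061847, -0.01085551],
       [-0.10261003,  0.60612977, -0.78871914],
       [ 0.14903709, -0.77458613, -0.61465786]]), 't': array([ 564.91123768,  156.21164148, 1361.18607198])}
{'t': 0.1, 'joints': array([-7.75285327e-01,  4.07861643e-02,  8.39293019e-02, -3.86414061e-04,
       -1.61548263e+00, -3.33675728e-01]), 'qd': array([ 0.00020653, -0.00044511,  0.00212477,  0.00111439,  0.00034876,
       -0.00087015]), 'joint_efforts': array([-6.48782181e-03, -3.69344044e+01,  3.48280156e+01,  6.95186779e+00,
       -4.52358479e-03,  1.87316863e-05]), 'position': array([ 267.28075655, -536.86609155,  230.37375297]), 'tcp_rot': array([-1.65328298e+00, -2.66970620e+00, -1.12205442e-03]), 'wrist_force': array([-0.3226727 ,  0.80432247,  0.37180234]), 'wrist_torque': array([ 0.02694884, -0.02646964,  0.02782694]), 'finger_gap': 84.99234366949318}
```

View pics/top0.png

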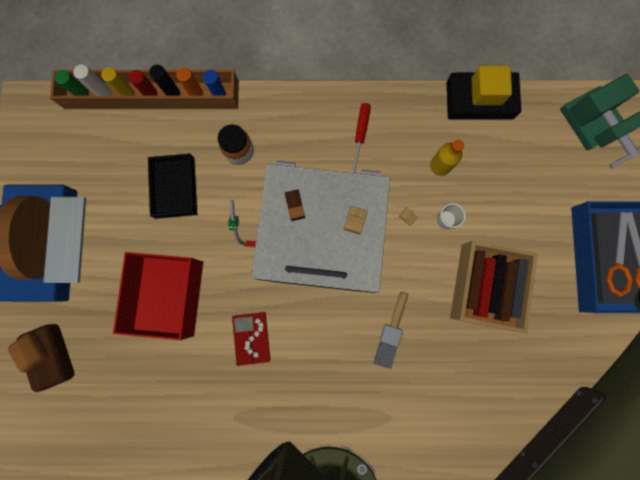

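View pics/side0.png

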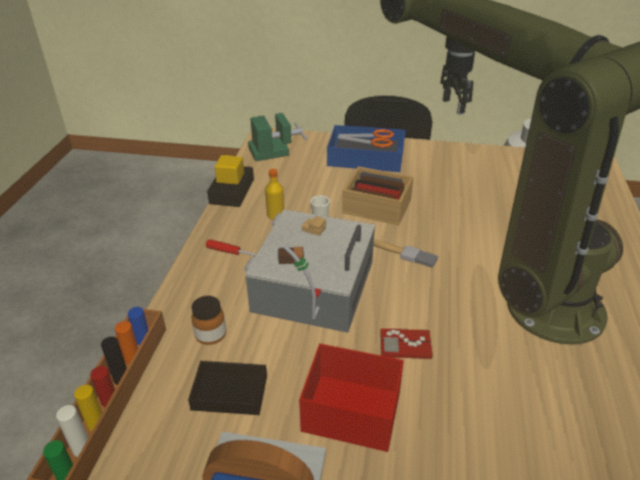

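The top view shows the box at about (320,228), the dark offcut at (295,205), the pale one at (356,220), the bin at (158,296) and the pointer at (250,243), with the green marker near (233,224). A small decoy offcut lies on the bench at (408,215). I'll enlarge the lid.

Run:
```python
import cv2
a=cv2.imread('pics/raw_top0.png')[155:300,220:400]
b=cv2.imread('pics/raw_side0.png')[205:335,240:385]
a=cv2.resize(a,(720,580),interpolation=cv2.INTER_CUBIC);cv2.imwrite('pics/top0c.png',a)
b=cv2.resize(b,(580,520),interpolation=cv2.INTER_CUBIC);cv2.imwrite('pics/side0c.png',b)
```

```text
(no output)
```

View pics/top0c.png

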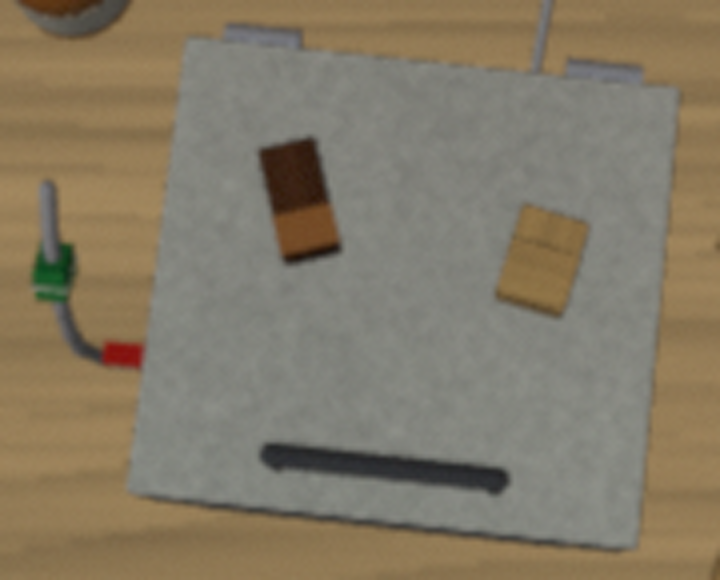

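View pics/side0c.png

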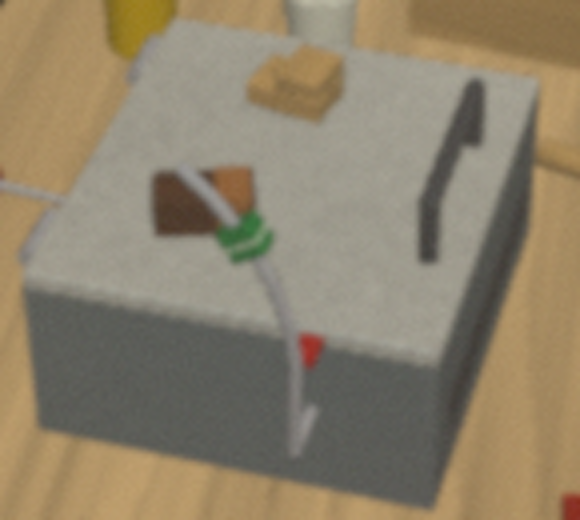

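```bash
cat > m.py <<'E'
from h import *
from scipy.optimize import least_squares
T=lambda p:(220+(p[0]-1.5)/4,155+(p[1]-1.5)/4)
S=lambda p:(240+(p[0]-1.5)/4,205+(p[1]-1.5)/4)
lid=np.array([[240,130],[240,-130],[0,-130],[0,130]])-[120,0]
obs=[(185,42),(678,90),(635,548),(133,493)]
def R2(a): return np.array([[np.cos(a),-np.sin(a)],[np.sin(a),np.cos(a)]])
def f(p):
    w=lid@R2(p[2]).T+p[:2]
    r=[]
    for i,o in enumerate(obs): r+=list(proj('top',np.r_[w[i],122])[0]-T(o))
    for y,o in ((55,(268,457)),(-55,(500,481))):
        b=R2(p[2])@[-95,y]+p[:2]
        r+=list(proj('top',np.r_[b,164])[0]-T(o))
    return r
s=least_squares(f,[500,0,0]);box=s.x
if __name__=='__main__':
    print('box',box,np.round(s.fun,1))
    b=R2(box[2])@[-95,0]+box[:2];print('bar',b)
    def mk(th,y): 
        return np.r_[R2(box[2])@[120-170*np.cos(th),y]+box[:2],116+170*np.sin(th)]
    for th in np.arange(.2,.8,.05):
        print(round(th,2),proj('top',mk(th,162))[0],proj('side',mk(th,162))[0])
    print('obs',T((53,277)),S((245,238)))
    for n,q,z in(('a',[(260,150),(314,138),(338,242),(283,256)],148),('b',[(515,240),(577,253),(560,309),(497,295)],152),('blow',[(524,204),(588,222)],138)):
        w=np.array([atz('top',T(p),z) for p in q]);print(n,w.round(0)[:,:2].tolist(),w.mean(0).round(1))
    for p in[(123,253),(203,261),(196,338),(114,333)]: print('bin',atz('top',p,100).round(0))
    print(atz('side',(308,347),100),atz('side',(403,362),100),atz('side',(392,443),0))
E
python3 m.py
```

```text
box [ 5.72634181e+02  1.71134619e+01 -1.02057492e-01] [-0.4 -1.1  0.5 -0.7  1.1  0.7 -1.8  0.8  0.9  0.1 -0.4  0.1]
bar [478.12849899  26.7921015 ]
0.2 [237.42421521 239.45155985] [313.26654362 286.54923251]
0.25 [236.7394966 237.9761033] [312.3410911  283.42999984]
0.3 [236.08074928 236.2731406 ] [311.21865279 280.2889066 ]
0.35 [235.45070187 234.34197969] [309.90028557 277.13489187]
0.4 [234.85209838 232.18284293] [308.38774502 273.97712923]
0.45 [234.2876807  229.79693838] [306.68350259 270.82499259]
0.5 [233.76016932 227.18652732] [304.79075872 267.68801889]
0.55 [233.27224241 224.35498633] [302.71345143 264.57586774]
0.6 [232.82651338 221.30686245] [300.45626014 261.49827839]
0.65 [232.4255073  218.04791975] [298.02460423 258.46502424]
0.7 [232.07163618 214.58517568] [295.42463635 255.48586517]
0.75 [231.76717363 210.92692559] [292.66323004 252.57049829]
0.8 [231.51422924 207.08275401] [289.74796172 249.72850735]
obs (232.875, 223.875) (300.875, 264.125)
a [[639.0, 91.0], [645.0, 64.0], [592.0, 51.0], [585.0, 79.0]] [615.5  71.1 148. ]
b [[593.0, -37.0], [586.0, -68.0], [558.0, -59.0], [565.0, -28.0]] [575.5 -47.9 152. ]
blow [[614.0, -42.0], [604.0, -75.0]] [609.1 -58.4 138. ]
bin [520. 431. 100.]
bin [504. 263. 100.]
bin [347. 271. 100.]
bin [356. 439. 100.]
[531.31990468 304.84250888 100.        ] [344.55576556 310.9300576  100.        ] [349.80088076 423.62061437   0.        ]
```

The box fits at (573,17) with yaw -0.10, the marker is near 0.57 rad, and the bin mouth is near (432,370). I'll turn to offcut b's jaw angle and travel to it.

Request:
{"name": "play_rows", "arguments": {
  "slide": [
    [0, 0, 0],
    [0, 0, 0],
    [0, 0, 0],
    [0, 0, 0],
    [0, 0, 0]
  ],
  "delta_rot": [
    [0, 0, 0.154],
    [0, 0, 0.154],
    [0, 0, 0.154],
    [0, 0, 0.154],
    [0, 0, 0.149]
  ],
  "gripper": 0
}}

```text
t: 0.72
position: [267.3, -536.9, 230.7]
tcp_rot: [-2.535, -1.854, -0.0]
wrist_force: [0.4, 0.3, -0.4]
finger_gap: 85.6
```

Request:
{"name": "play_rows", "arguments": {
  "slide": [
    [5, 1.3, 0],
    [5.5, 1.5, 0],
    [5.5, 1.5, 0],
    [5.5, 1.5, 0],
    [5.5, 1.5, 0]
  ],
  "delta_rot": [
    [0, 0, 0],
    [0, 0, 0],
    [0, 0, 0],
    [0, 0, 0],
    [0, 0, 0]
  ]
}}

```text
t: 1.35
position: [418.2, -299.5, 231.0]
tcp_rot: [-2.531, -1.86, -0.0]
wrist_force: [1.2, -0.5, -0.0]
finger_gap: 85.5
```

Request:
{"name": "play_rows", "arguments": {
  "slide": [
    [5.5, 1.5, 0],
    [5.5, 1.5, 0],
    [5.5, 1.5, 0],
    [5.5, 1.5, 0],
    [5, 1.3, 0]
  ],
  "delta_rot": [
    [0, 0, 0],
    [0, 0, 0],
    [0, 0, 0],
    [0, 0, 0],
    [0, 0, 0]
  ]
}}

```text
t: 1.98
position: [568.5, -63.3, 230.8]
tcp_rot: [-2.53, -1.861, 0.001]
wrist_force: [0.8, -0.3, 0.1]
finger_gap: 85.4
```

```bash
cat >> h.py <<'E'
from scipy.spatial.transform import Rotation as Ro
def go(P,jaw=None,show=True):
    s=robot.get_state();R=Ro.from_rotvec(s['tcp_rot']).as_matrix()
    d=R.T@(np.array(P)-s['position'])/10
    j=np.arctan2(R[1,0],R[0,0])
    print('t',s['t'],'pos',s['position'].round(1),'jaw',j.round(3),'z',R[:,2].round(3),'j6',s['joints'][5].round(2),'gap',round(s['finger_gap'],1),'F',s['wrist_force'].round(1))
    print('slide cm',d.round(2),'rotz',None if jaw is None else round(j-jaw,3))
E
python3 -c "
from h import *
go([578,-49,124],1.265)"
```

```text
t 1.975 pos [568.5 -63.3 230.8] jaw 1.268 z [-0.001  0.    -1.   ] j6 -2.11 gap 85.4 F [ 0.8 -0.3  0.1]
slide cm [ 1.65  0.48 10.68] rotz 0.003
```

Request:
{"name": "play_rows", "arguments": {
  "slide": [
    [1.3, 0.4, 2],
    [0, 0, 4],
    [0, 0, 3],
    [0, 0, 0.5],
    [0, 0, 0]
  ],
  "delta_rot": [
    [0, 0, 0],
    [0, 0, 0],
    [0, 0, 0],
    [0, 0, 0],
    [0, 0, 0]
  ]
}}

```text
t: 2.6
position: [575.6, -54.7, 136.9]
tcp_rot: [2.531, 1.86, -0.0]
wrist_force: [1.3, -0.4, 0.8]
finger_gap: 85.1
```

```bash
python3 -c "
from h import *
snap('top','p4',(280,140,440,280),4)
go([578,-49,124],1.265)"
```

```text
t 2.65 pos [576.1 -54.6 137.7] jaw 1.267 z [ 0.002 -0.    -1.   ] j6 -2.13 gap 85.6 F [ 0.5 -0.3 -0.8]
slide cm [0.59 0.02 1.37] rotz 0.002
```

View pics/p4.png

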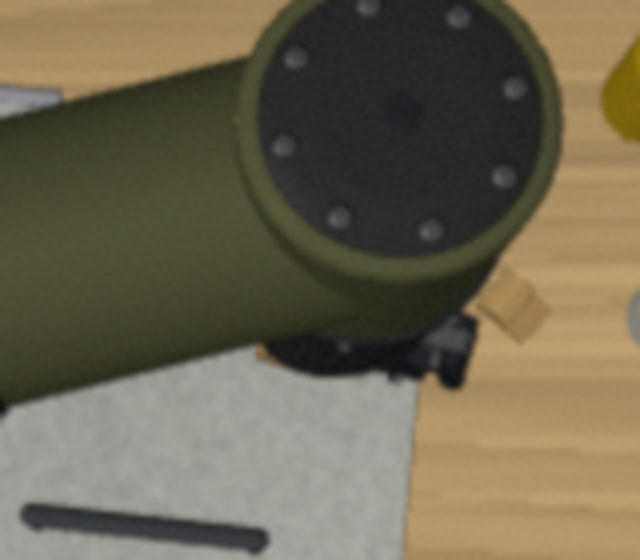

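The arm hides the fingers in this top view, so I'll go by the measured numbers: finish the descent and close.

Request:
{"name": "play_rows", "arguments": {
  "slide": [
    [0.6, 0, 0.4],
    [0, 0, 0.9],
    [0, 0, 0]
  ],
  "delta_rot": [
    [0, 0, 0],
    [0, 0, 0],
    [0, 0, 0]
  ]
}}

```text
t: 3.02
position: [576.9, -48.3, 122.2]
tcp_rot: [-2.53, -1.86, 0.002]
wrist_force: [0.0, -0.4, 0.4]
finger_gap: 85.4
```

Request:
{"name": "play_rows", "arguments": {
  "slide": [
    [0, 0, 0],
    [0, 0, 0],
    [0, 0, 0],
    [0, 0, 0],
    [0, 0, 0]
  ],
  "delta_rot": [
    [0, 0, 0],
    [0, 0, 0],
    [0, 0, 0],
    [0, 0, 0],
    [0, 0, 0]
  ],
  "gripper": 1,
  "squeeze": 30
}}

```text
t: 3.65
position: [577.5, -48.5, 123.6]
tcp_rot: [2.531, 1.86, 0.001]
wrist_force: [-1.0, -0.0, 1.2]
finger_gap: 35.3
```

Request:
{"name": "play_rows", "arguments": {
  "slide": [
    [0, 0, 0],
    [0, 0, 0],
    [0, 0, 0]
  ],
  "delta_rot": [
    [0, 0, 0],
    [0, 0, 0],
    [0, 0, 0]
  ]
}}

```text
t: 4.03
position: [577.5, -48.4, 123.6]
tcp_rot: [2.531, 1.86, 0.0]
wrist_force: [0.0, -0.6, 2.7]
finger_gap: 35.6
```

Request:
{"name": "play_rows", "arguments": {
  "slide": [
    [0, 0, -2],
    [0, 0, -5],
    [0, 0, -5],
    [2.1, -5.4, 0],
    [2.1, -5.4, 0]
  ],
  "delta_rot": [
    [0, 0, 0],
    [0, 0, 0],
    [0, 0, 0],
    [0, 0, 0],
    [0, 0, 0]
  ]
}}

```text
t: 4.65
position: [486.1, 24.5, 244.4]
tcp_rot: [-2.533, -1.858, -0.001]
wrist_force: [0.1, 0.6, 0.1]
finger_gap: 35.3
```

Request:
{"name": "play_rows", "arguments": {
  "slide": [
    [2.1, -5.4, 0],
    [4.7, -2.2, 0],
    [4.7, -2.2, 0],
    [4.7, -2.2, 0],
    [4.7, -2.2, 0]
  ],
  "delta_rot": [
    [0, 0, 0],
    [0, 0, 0],
    [0, 0, 0],
    [0, 0, 0],
    [0, 0, 0]
  ]
}}

```text
t: 5.28
position: [413.2, 267.5, 244.7]
tcp_rot: [-2.531, -1.861, -0.002]
wrist_force: [1.4, -0.8, 0.0]
finger_gap: 35.7
```

Request:
{"name": "play_rows", "arguments": {
  "slide": [
    [4.7, -2.2, 0],
    [4.7, -2.2, 0],
    [0, 0, 0],
    [0, 0, 0]
  ],
  "delta_rot": [
    [0, 0, 0],
    [0, 0, 0],
    [0, 0, 0],
    [0, 0, 0]
  ]
}}

```text
t: 5.78
position: [399.8, 368.6, 243.9]
tcp_rot: [2.531, 1.861, 0.0]
wrist_force: [-1.4, -0.1, -0.1]
finger_gap: 35.3
```

```bash
python3 -c "
from h import *
snap('side','p5',(200,220,440,460),2.5)
snap('top','p5t')
go([405,370,80],1.265)"
```

```text
t 5.875 pos [400.1 368.  244.2] jaw 1.267 z [ 0.001  0.001 -1.   ] j6 -2.99 gap 35.5 F [-0.4 -0.6 -0.1]
slide cm [ 0.32  0.4  16.42] rotz 0.002
```

View pics/p5.png

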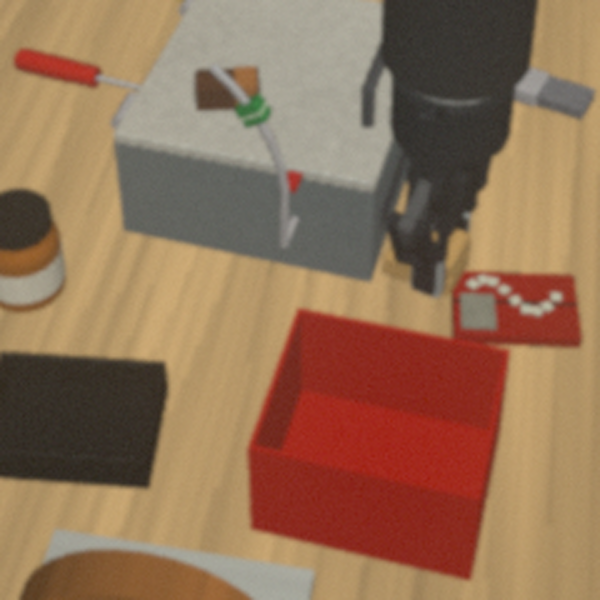

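Offcut b is in the jaws. The bin's mouth corners read off this crop are (302,311), (508,352), (470,495) and (250,450). Joint 6 sits at its limit, so I'll turn the other way.

```bash
python3 -c "
from h import *
w=np.array([atz('side',(200+a/2.5,220+b/2.5),100) for a,b in[(302,311),(508,352),(478,497),(250,450)]]);print(w.round(0),w.mean(0))
go([405,370,85],1.57)"
```

```text
[[508. 294. 100.]
 [344. 308. 100.]
 [357. 442. 100.]
 [522. 431. 100.]] [432.59088474 368.77552297 100.        ]
t 5.875 pos [400.1 368.  244.2] jaw 1.267 z [ 0.001  0.001 -1.   ] j6 -2.99 gap 35.5 F [-0.4 -0.6 -0.1]
slide cm [ 0.32  0.4  15.92] rotz -0.303
```

Request:
{"name": "play_rows", "arguments": {
  "slide": [
    [0, 0, 0],
    [0, 0, 0],
    [0, 0, 0]
  ],
  "delta_rot": [
    [0, 0, -0.15],
    [0, 0, -0.15],
    [0, 0, 0]
  ]
}}

```text
t: 6.25
position: [400.2, 367.8, 244.0]
tcp_rot: [-2.228, -2.215, -0.002]
wrist_force: [-0.8, 0.6, -0.4]
finger_gap: 35.6
```

Request:
{"name": "play_rows", "arguments": {
  "slide": [
    [0.2, 0.8, 4],
    [0, 0, 5],
    [0, 0, 5],
    [0, 0, 4],
    [0, 0, 0]
  ],
  "delta_rot": [
    [0, 0, 0],
    [0, 0, 0],
    [0, 0, 0],
    [0, 0, 0],
    [0, 0, 0]
  ]
}}

```text
t: 6.88
position: [406.8, 368.4, 60.3]
tcp_rot: [2.228, 2.213, -0.01]
wrist_force: [0.5, -1.5, -0.2]
finger_gap: 35.5
```

Request:
{"name": "play_rows", "arguments": {
  "slide": [
    [0, 0, 0],
    [0, 0, 0],
    [0, 0, 0],
    [0, 0, 0]
  ],
  "delta_rot": [
    [0, 0, 0],
    [0, 0, 0],
    [0, 0, 0],
    [0, 0, 0]
  ],
  "gripper": 0.3
}}

```text
t: 7.38
position: [408.0, 370.9, 64.0]
tcp_rot: [-2.225, -2.218, -0.002]
wrist_force: [0.7, 0.2, -0.4]
finger_gap: 59.6
```

Request:
{"name": "play_rows", "arguments": {
  "slide": [
    [0, 0, -4],
    [0, 0, -5],
    [0, 0, -5],
    [0, 0, -4],
    [0, 0, 0]
  ],
  "delta_rot": [
    [0, 0, 0],
    [0, 0, 0],
    [0, 0, 0],
    [0, 0, 0],
    [0, 0, 0]
  ]
}}

```text
t: 8.0
position: [408.8, 371.5, 247.8]
tcp_rot: [-2.225, -2.217, -0.011]
wrist_force: [-0.0, 0.7, -1.5]
finger_gap: 59.9
```

Request:
{"name": "play_rows", "arguments": {
  "slide": [
    [-5.5, 0.8, 0],
    [-5.5, 0.8, 0],
    [-5.5, 0.8, 0],
    [-5.5, 0.8, 0],
    [-2.0, 4.4, 0]
  ],
  "delta_rot": [
    [0, 0, 0],
    [0, 0, 0],
    [0, 0, 0],
    [0, 0, 0],
    [0, 0, 0]
  ],
  "gripper": 0
}}

```text
t: 8.62
position: [482.7, 128.1, 244.8]
tcp_rot: [2.225, 2.217, 0.006]
wrist_force: [-0.2, 1.1, 1.4]
finger_gap: 85.4
```

Request:
{"name": "play_rows", "arguments": {
  "slide": [
    [-2.0, 4.4, 0],
    [-2.0, 4.4, 0],
    [-2.0, 4.4, 0],
    [0, 0, 0],
    [0, 0, 0]
  ],
  "delta_rot": [
    [0, 0, 0],
    [0, 0, 0],
    [0, 0, 0],
    [0, 0, -0.12],
    [0, 0, -0.11]
  ]
}}

```text
t: 9.25
position: [615.1, 69.4, 241.1]
tcp_rot: [-1.952, -2.46, 0.004]
wrist_force: [-1.1, -0.7, 0.3]
finger_gap: 85.4
```

```bash
python3 -c "
from h import *
go([615,71,124],1.8)"
```

```text
t 9.25 pos [615.1  69.4 241.1] jaw 1.8 z [-0.003 -0.001 -1.   ] j6 -1.78 gap 85.4 F [-1.1 -0.7  0.3]
slide cm [ 0.16  0.07 11.71] rotz 0.0
```

Request:
{"name": "play_rows", "arguments": {
  "slide": [
    [0.2, 0.1, 3],
    [0, 0, 4],
    [0, 0, 3],
    [0, 0, 1.7],
    [0, 0, 0]
  ],
  "delta_rot": [
    [0, 0, 0],
    [0, 0, 0],
    [0, 0, 0],
    [0, 0, 0],
    [0, 0, 0]
  ]
}}

```text
t: 9.88
position: [614.7, 71.9, 124.8]
tcp_rot: [-1.955, -2.457, 0.004]
wrist_force: [-0.7, 0.1, 0.7]
finger_gap: 85.5
```

Request:
{"name": "play_rows", "arguments": {
  "slide": [
    [0, 0, 0],
    [0, 0, 0],
    [0, 0, 0],
    [0, 0, 0],
    [0, 0, 0]
  ],
  "delta_rot": [
    [0, 0, 0],
    [0, 0, 0],
    [0, 0, 0],
    [0, 0, 0],
    [0, 0, 0]
  ],
  "gripper": 1
}}

```text
t: 10.5
position: [615.7, 72.2, 127.2]
tcp_rot: [1.955, 2.458, 0.002]
wrist_force: [-1.7, 0.2, 3.4]
finger_gap: 29.5
```

Request:
{"name": "play_rows", "arguments": {
  "slide": [
    [0, 0, 0],
    [0, 0, 0],
    [0, 0, 0]
  ],
  "delta_rot": [
    [0, 0, 0],
    [0, 0, 0],
    [0, 0, 0]
  ]
}}

```text
t: 10.88
position: [615.7, 72.2, 127.2]
tcp_rot: [1.955, 2.458, 0.001]
wrist_force: [-1.5, 0.2, 5.1]
finger_gap: 28.7
```

Request:
{"name": "play_rows", "arguments": {
  "slide": [
    [0, 0, -2],
    [0, 0, -5],
    [0, 0, -5],
    [0, 0, 0],
    [0, 0, 0]
  ],
  "delta_rot": [
    [0, 0, 0],
    [0, 0, 0],
    [0, 0, 0],
    [0, 0, 0.12],
    [0, 0, 0.11]
  ]
}}

```text
t: 11.5
position: [615.5, 72.2, 247.8]
tcp_rot: [2.229, 2.214, 0.002]
wrist_force: [0.4, 0.6, -1.4]
finger_gap: 29.4
```

Request:
{"name": "play_rows", "arguments": {
  "slide": [
    [2.0, -4.4, 0],
    [2.0, -4.4, 0],
    [2.0, -4.4, 0],
    [2.0, -4.4, 0],
    [5.4, 0.45, 0]
  ],
  "delta_rot": [
    [0, 0, 0],
    [0, 0, 0],
    [0, 0, 0],
    [0, 0, 0],
    [0, 0, 0]
  ]
}}

```text
t: 12.12
position: [442.5, 206.0, 250.1]
tcp_rot: [2.225, 2.218, 0.011]
wrist_force: [1.9, 0.3, 1.0]
finger_gap: 29.1
```

Request:
{"name": "play_rows", "arguments": {
  "slide": [
    [5.4, 0.45, 0],
    [5.4, 0.45, 0],
    [5.4, 0.45, 0],
    [0, 0, 0],
    [0, 0, 0]
  ],
  "delta_rot": [
    [0, 0, 0],
    [0, 0, 0],
    [0, 0, 0],
    [0, 0, 0],
    [0, 0, 0]
  ]
}}

```text
t: 12.75
position: [458.3, 368.5, 246.6]
tcp_rot: [2.225, 2.218, -0.001]
wrist_force: [-0.8, -0.5, -0.3]
finger_gap: 29.3
```

Request:
{"name": "play_rows", "arguments": {
  "slide": [
    [0, 0, 4],
    [0, 0, 5],
    [0, 0, 5],
    [0, 0, 4],
    [0, 0, 0]
  ],
  "delta_rot": [
    [0, 0, 0],
    [0, 0, 0],
    [0, 0, 0],
    [0, 0, 0],
    [0, 0, 0]
  ]
}}

```text
t: 13.38
position: [457.3, 366.1, 64.0]
tcp_rot: [2.226, 2.216, -0.008]
wrist_force: [0.8, 0.3, -0.4]
finger_gap: 29.6
```

Request:
{"name": "play_rows", "arguments": {
  "slide": [
    [0, 0, 0],
    [0, 0, 0],
    [0, 0, 0],
    [0, 0, 0]
  ],
  "delta_rot": [
    [0, 0, 0],
    [0, 0, 0],
    [0, 0, 0],
    [0, 0, 0]
  ],
  "gripper": 0.35
}}

```text
t: 13.88
position: [458.5, 368.9, 67.0]
tcp_rot: [-2.225, -2.218, -0.002]
wrist_force: [-0.2, 0.0, 0.2]
finger_gap: 55.5
```

Request:
{"name": "play_rows", "arguments": {
  "slide": [
    [0, 0, -4],
    [0, 0, -5],
    [0, 0, -5],
    [0, 0, -4],
    [0, 0, 0]
  ],
  "delta_rot": [
    [0, 0, 0],
    [0, 0, 0],
    [0, 0, 0],
    [0, 0, 0],
    [0, 0, 0]
  ]
}}

```text
t: 14.5
position: [459.4, 369.4, 251.0]
tcp_rot: [-2.225, -2.218, -0.012]
wrist_force: [0.2, -0.0, -0.1]
finger_gap: 55.7
```

```bash
python3 -c "
from h import *
snap('side','p6',(200,220,440,460),2.5)
go([478,27,200])"
```

```text
t 14.55 pos [458.7 369.1 248.2] jaw 1.568 z [ 0.002  0.003 -1.   ] j6 -2.59 gap 55.6 F [-1.  -0.3 -0.1]
slide cm [-34.22   2.03   4.73] rotz None
```

View pics/p6.png

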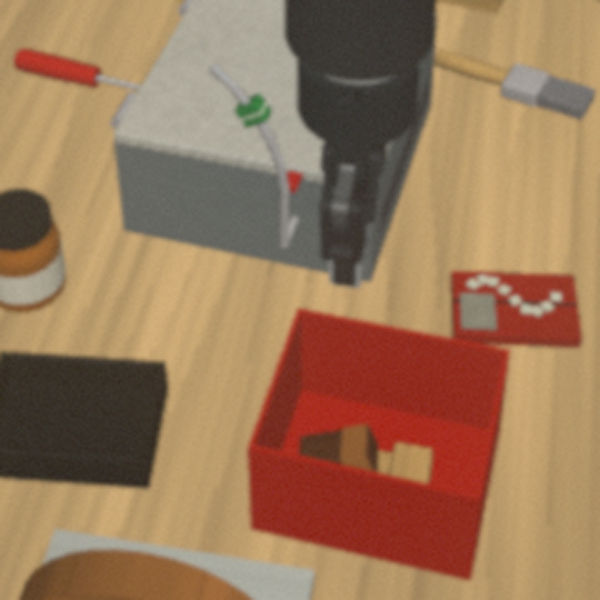

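Both offcuts lie in the bin: dark at (340,445), pale at (410,462). The lid is shut and clear. Next is the bar: travel, then turn so the jaws open along the box's x axis.

Request:
{"name": "play_rows", "arguments": {
  "slide": [
    [-5.7, 0.3, 0],
    [-5.7, 0.3, 0],
    [-5.7, 0.3, 0],
    [-5.7, 0.3, 0],
    [-5.7, 0.3, 0]
  ],
  "delta_rot": [
    [0, 0, 0],
    [0, 0, 0],
    [0, 0, 0],
    [0, 0, 0],
    [0, 0, 0]
  ],
  "gripper": 0
}}

```text
t: 15.18
position: [471.8, 81.8, 245.1]
tcp_rot: [-2.224, -2.218, 0.002]
wrist_force: [0.6, -0.6, -0.0]
finger_gap: 85.1
```

Request:
{"name": "play_rows", "arguments": {
  "slide": [
    [-5.7, 0.3, 0],
    [0, 0, 0],
    [0, 0, 0],
    [0, 0, 0],
    [0, 0, 0]
  ],
  "delta_rot": [
    [0, 0, 0],
    [0, 0, -0.18],
    [0, 0, -0.18],
    [0, 0, -0.18],
    [0, 0, -0.18]
  ]
}}

```text
t: 15.8
position: [474.8, 26.5, 244.9]
tcp_rot: [-1.292, -2.862, 0.002]
wrist_force: [0.2, 0.3, -0.1]
finger_gap: 85.4
```

Request:
{"name": "play_rows", "arguments": {
  "slide": [
    [0, 0, 0],
    [0, 0, 0],
    [0, 0, 0],
    [0, 0, 0],
    [0, 0, 0]
  ],
  "delta_rot": [
    [0, 0, -0.18],
    [0, 0, -0.18],
    [0, 0, -0.18],
    [0, 0, -0.18],
    [0, 0, -0.03]
  ]
}}

```text
t: 16.42
position: [474.9, 26.5, 245.1]
tcp_rot: [-0.163, -3.136, 0.001]
wrist_force: [-0.2, -0.8, -0.4]
finger_gap: 85.3
```

```bash
python3 -c "
from h import *
go([478,27,143],3.04)"
```

```text
t 16.425 pos [474.9  26.5 245.1] jaw 3.038 z [-0.002 -0.    -1.   ] j6 -0.59 gap 85.3 F [-0.2 -0.8 -0.4]
slide cm [-0.32  0.08 10.21] rotz -0.002
```

Request:
{"name": "play_rows", "arguments": {
  "slide": [
    [-0.3, 0.1, 3],
    [0, 0, 4],
    [0, 0, 2.8],
    [0, 0, 0.4],
    [0, 0, 0]
  ],
  "delta_rot": [
    [0, 0, 0],
    [0, 0, 0],
    [0, 0, 0],
    [0, 0, 0],
    [0, 0, 0]
  ]
}}

```text
t: 17.05
position: [478.6, 27.2, 145.1]
tcp_rot: [0.165, 3.137, -0.0]
wrist_force: [0.5, 0.0, 0.4]
finger_gap: 85.2
```

Request:
{"name": "play_rows", "arguments": {
  "slide": [
    [0, 0, 0],
    [0, 0, 0],
    [0, 0, 0],
    [0, 0, 0],
    [0, 0, 0]
  ],
  "delta_rot": [
    [0, 0, 0],
    [0, 0, 0],
    [0, 0, 0],
    [0, 0, 0],
    [0, 0, 0]
  ],
  "gripper": 1,
  "squeeze": 60
}}

```text
t: 17.68
position: [480.3, 27.2, 144.9]
tcp_rot: [0.164, 3.132, 0.001]
wrist_force: [10.3, -1.4, -2.7]
finger_gap: 9.9
```

Request:
{"name": "play_rows", "arguments": {
  "slide": [
    [0, 0, 0],
    [0, 0, 0],
    [0, 0, 0],
    [0, 0, 0],
    [0, 0, 0]
  ],
  "delta_rot": [
    [0, 0, 0],
    [0, 0, 0],
    [0, 0, 0],
    [0, 0, 0],
    [0, 0, 0]
  ]
}}

```text
t: 18.3
position: [480.3, 27.2, 144.9]
tcp_rot: [0.164, 3.133, 0.001]
wrist_force: [9.5, -2.4, -3.9]
finger_gap: 9.8
```

Request:
{"name": "play_rows", "arguments": {
  "slide": [
    [-0.4, 0, -1.1],
    [-0.35, 0, -1.05],
    [-0.35, 0, -1.05],
    [-0.4, 0, -1.0],
    [-0.45, 0, -1.0]
  ],
  "delta_rot": [
    [0, 0, 0],
    [0, 0, 0],
    [0, 0, 0],
    [0, 0, 0],
    [0, 0, 0]
  ]
}}

```text
t: 18.92
position: [497.4, 25.3, 196.6]
tcp_rot: [-0.163, -3.136, -0.0]
wrist_force: [-1.0, 0.6, -8.0]
finger_gap: 9.8
```

Request:
{"name": "play_rows", "arguments": {
  "slide": [
    [-0.5, 0, -1.0],
    [-0.55, 0, -0.95],
    [-0.6, 0, -0.9],
    [-0.65, 0, -0.9],
    [-0.7, 0, -0.85]
  ],
  "delta_rot": [
    [0, 0, 0],
    [0, 0, 0],
    [0, 0, 0],
    [0, 0, 0],
    [0, 0, 0]
  ]
}}

```text
t: 19.55
position: [526.9, 22.1, 243.5]
tcp_rot: [-0.163, -3.135, 0.0]
wrist_force: [-9.9, 2.8, -3.2]
finger_gap: 9.8
```

Run:
```python
from h import *
snap('side','p7',(240,205,385,335),4)
snap('top','p7t',(200,150,400,300),4)
go([478,27,143],3.04)
```

```text
t 19.65 pos [527.4  22.  244. ] jaw 3.038 z [-0.001 -0.    -1.   ] j6 -0.53 gap 9.6 F [-10.4   2.9  -1. ]
slide cm [ 4.95e+00 -1.00e-02  1.01e+01] rotz -0.002
```

View pics/p7.png

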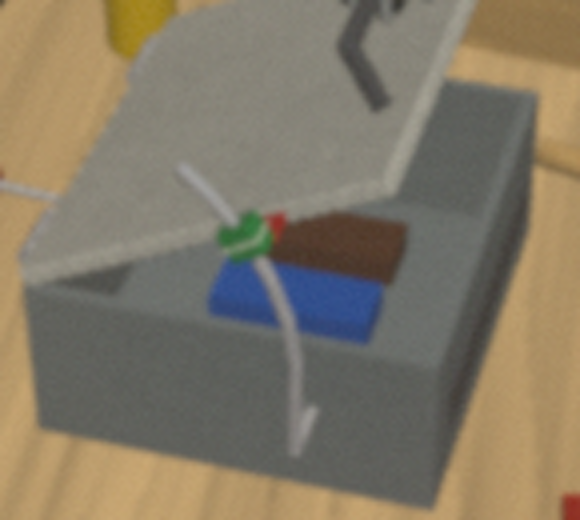

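The pointer's red tip, at (277,228), now sits just behind the marker at (245,238). I'll check both in the top view and with colour centroids.

```bash
cat > ang.py <<'E'
import sys
from m import *
def blob(im,col,win):
    x0,y0,x1,y1=win;h=cv2.cvtColor(im,cv2.COLOR_BGR2HSV)[y0:y1,x0:x1]
    H,s,v=h[...,0].astype(int),h[...,1],h[...,2]
    k=((H>45)&(H<85)&(s>110)) if col=='g' else (((H<7)|(H>172))&(s>150)&(v>70))
    ys,xs=np.nonzero(k);return (xs.mean()+x0,ys.mean()+y0,len(xs)) if len(xs) else None
def P(th,y,r=170): return np.r_[R2(box[2])@[120-r*np.cos(th),y]+box[:2],116+r*np.sin(th)]
def fit(cam,px,y):
    ths=np.linspace(-.1,1,1101);d=[np.hypot(*(proj(cam,P(t,y))[0]-px[:2])) for t in ths];i=np.argmin(d);return round(ths[i],3),round(d[i],1)
W={'top':(222,205,270,260),'side':(285,240,325,300)}
for n,cam in[(a.split(':')[0],a.split(':')[1]) for a in sys.argv[1:]]:
    im=cv2.imread(f'pics/raw_{n}.png')
    for col,y in(('g',162),('r',139)):
        b=blob(im,col,W[cam]);print(n,cam,col,b,b and fit(cam,b,y))
E
python3 ang.py top0:top p5t:top p7t:top side0:side p6:side p7:side
```

```text
top0 top g (np.float64(232.75714285714287), np.float64(222.9), 70) (np.float64(0.575), np.float64(0.3))
top0 top r (np.float64(250.2), np.float64(243.3), 50) (np.float64(0.084), np.float64(0.2))Traceback (most recent call last):
  File "ang.py", line 15, in <module>
    b=blob(im,col,W[cam]);print(n,cam,col,b,b and fit(cam,b,y))
                                                  ~~~^^^^^^^^^
  File "ang.py", line 10, in fit
    ths=np.linspace(-.1,1,1101);d=[np.hypot(*(proj(cam,P(t,y))[0]-px[:2])) for t in ths];i=np.argmin(d);return round(ths[i],3),round(d[i],1)
                                              ~~~~^^^^^^^^^^^^
  File "h.py", line 10, in proj
    m=imaging.camera_model(cam);K,R,t=map(np.array,(m['camera_matrix'],m['R'],m['t']))
ValueError: time passes only in moves, steps and waits
```

View pics/p7t.png

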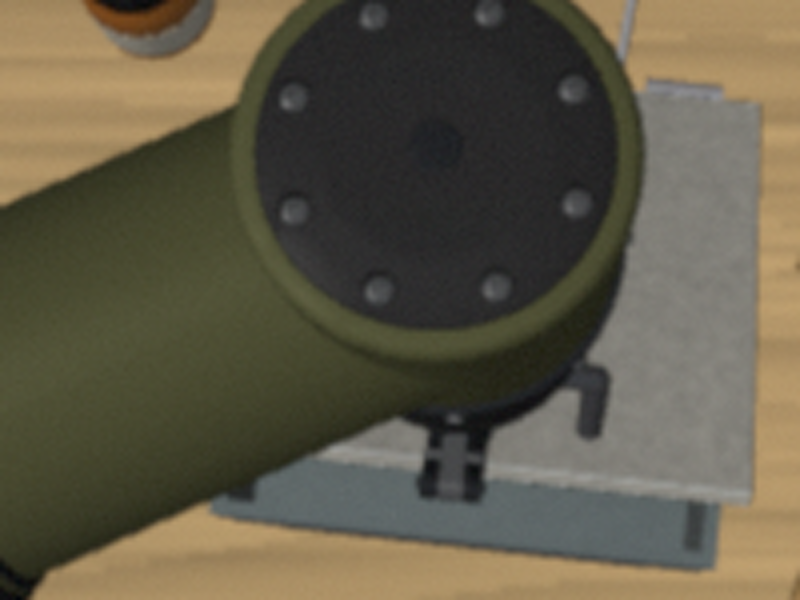

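The arm hides the pointer from above, so only the side camera can check it. I'll cache the camera models, since the repeated calls were refused.

```bash
sed -i 's/^def proj/import functools\ncm=functools.lru_cache(imaging.camera_model)\ndef proj/; s/m=imaging.camera_model(cam)/m=cm(cam)/' h.py
python3 ang.py side0:side p6:side p7:side
```

```text
side0 side g (np.float64(301.3529411764706), np.float64(261.7647058823529), 17) (np.float64(0.59), np.float64(0.6))
side0 side r (np.float64(317.23809523809524), np.float64(291.7142857142857), 21) (np.float64(-0.003), np.float64(0.8))
p6 side g (np.float64(300.2608695652174), np.float64(262.0), 23) (np.float64(0.596), np.float64(0.5))
p6 side r (np.float64(317.23809523809524), np.float64(291.7142857142857), 21) (np.float64(-0.003), np.float64(0.8))
p7 side g (np.float64(301.0810810810811), np.float64(263.4864864864865), 37) (np.float64(0.574), np.float64(0.7))
p7 side r (np.float64(309.1), np.float64(260.9), 10) (np.float64(0.491), np.float64(0.8))
```

Request:
{"name": "play_rows", "arguments": {
  "slide": [
    [-0.4, 0, -0.4],
    [-0.4, 0, -0.4],
    [-0.4, 0, -0.45],
    [0, 0, 0],
    [0, 0, 0]
  ],
  "delta_rot": [
    [0, 0, 0],
    [0, 0, 0],
    [0, 0, 0],
    [0, 0, 0],
    [0, 0, 0]
  ]
}}

```text
t: 20.27
position: [538.5, 20.8, 256.6]
tcp_rot: [-0.162, -3.136, 0.0]
wrist_force: [-13.5, 3.7, 1.6]
finger_gap: 9.9
```

```bash
python3 - <<'E'
from h import *
snap('side','p8',(240,205,385,335),4)
go([527.4,22,244],3.04)
E
python3 ang.py p8:side
```

```text
t 20.325 pos [538.5  20.8 256.6] jaw 3.038 z [-0.002  0.    -1.   ] j6 -0.51 gap 9.8 F [-12.4   3.7   1.2]
slide cm [1.11 0.   1.26] rotz -0.002
p8 side g (np.float64(300.95), np.float64(263.2), 40) (np.float64(0.578), np.float64(0.6))
p8 side r (np.float64(305.6923076923077), np.float64(255.92307692307693), 13) (np.float64(0.571), np.float64(0.7))
```

View pics/p8.png

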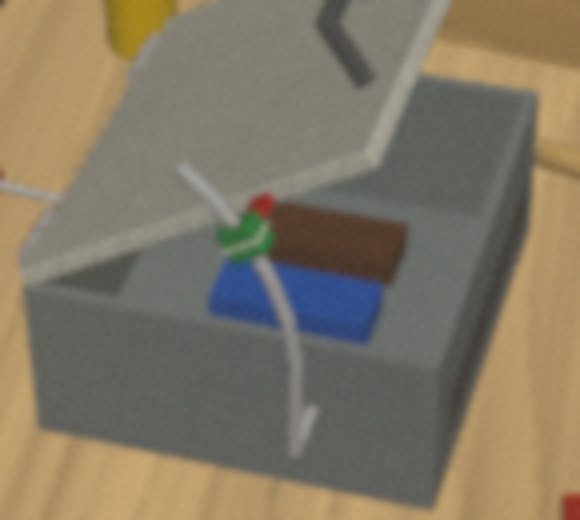

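The pointer (262,203) is in line with the marker (245,238) along the line towards the lid edge. The side-camera fit gives 0.57 for the pointer and 0.58 for the marker, and the tool's travel along the arc gives 0.57 to 0.59. The lid is held still, so I'm handing in.

```bash
python3 -c "
from h import *
go([538.5,20.8,256.6],3.04)
print(robot.sign_off())"
```

```text
t 20.325 pos [538.5  20.8 256.6] jaw 3.038 z [-0.002  0.    -1.   ] j6 -0.51 gap 9.8 F [-12.4   3.7   1.2]
slide cm [-0. -0. -0.] rotz -0.002
the job is handed in; nothing more can be done
None
```

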